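# Screw the lid of a press pot down with the fingertips

## Robot

A 7-joint arm with a two-finger parallel gripper is mounted at the origin on a cart in front of the work surface, level with it; the furniture and walls round the work are solid. World frame = base frame: x ahead of the robot, y to its left, z up, the work surface at z = 0. Lengths are in m, angles in rad, forces in N, time in s.
With the tool pointing down it reaches from about 0.425 to 0.95 m from the base axis. Payload 4.7 kg.
Tool frame: the origin (TCP) lies at the very end of the fingers, on their centre line; the grasp point (between the pads) lies 19 mm behind it (r.grip_point_offset is the distance from the TCP to the grasp point, in m); z points along the fingers, y is the direction in which the jaws open and shut (so a half turn about z gives the same grasp; the last joint's range is limited). The gripper opens to 87 mm and grips with 3 to 60 N. Pads are 19 mm wide; open, the fingers measure 117 mm over their backs; the gripper's body (75 mm by 190 mm) begins 51 mm behind the grasp point.
Start: joints at [1.206, 0.469, -0.049, 1.532, 0.024, 1.141, -0.082], TCP at [0.222, -0.637, 0.19] pointing down, gripper open.
Joint ranges: [-2.59, 2.59], [-0.33, 1.99], [-1.39, 1.29], [0.1, 2.45], [-1.04, 4.18], [0.21, 1.99], [-2.66, 2.66]. Speed limits (rad/s): [2.57, 2.57, 3.14, 3.14, 3.14, 3.14, 3.14].

## Interface

Orientations are given as a 3x3 rotation matrix whose columns are the frame's x, y, z axes.
In Python, from rig import r, camera, camera_model gives the robot as it stands.
- The arm moves only by the tool send_rows, never from a script. Its argument "motion" is a list that holds one entry, the list of rows, each a list of 7 numbers: the shift along the world's x, y, z in m, then the turn, a rotation vector about the world's x, y, z in rad, then the finger opening in m, from 0 to 0.087. In form: [[[tx, ty, tz, ax, ay, az, grip], ...]]. A call has 1 to 20 rows; each row is the pose to reach, as a shift and turn from the pose commanded when the call began; what a row does not reach only later rows make up. A row lasts 1/8 s, in which the tool goes at most 62.5 mm and 10.7 degrees, less where a joint would pass 70% of its speed; a pose out of reach is approached as far as the arm can. A call with a gripper value outside its range is refused whole. The fingers move at their own pace and stop on an object; "force" is the grip in N (left out, the last holds). Time passes only in rows, so rows that repeat a pose let the fingers close. It gives the time, the measured TCP pose, the force and the opening at its end, in the units of the state.
- r.read_state(): the state, without advancing time (a new reading comes with each control period).
- camera(name): name is "scene" or "top" or "wrist"; returns (picture, depth): 420x560x3 uint8, blue, green, red; 420x560 float32, m along the optical axis (not along the pixel's ray), 0 where there is no reading.
- camera_model(name): a dict with "fx", "fy", "cx", "cy" (pixels), "k1" (the pictures are not rectified: a ray, as slopes to the right and down, at radius r is drawn at 1 + k1 r^2 times it, then the intrinsics apply), "world_to_cam" (4x4, takes a point from world to camera coordinates). Camera axes: x right, y up, looking along -z (the intrinsics and any distortion apply to the point x, -y, -z); pixel columns grow to the right and rows downward; lengths in m; the calibration is good to about 2 mm. A picture is of the moment at which its call begins: read the wrist's pose just before it. camera_model takes no time and is no camera call; for the wrist camera it gives the pose at the moment of the call.
- r.close_job(): hands the job in, once; it reports no verdict.
The state is a dict: "time_s": time; "joint_positions": joint angles; "dq": joint speeds; "joint_torque": joint torques, N m; "tcp_pos": TCP position; "ee_rot": TCP orientation; "wrist_force": force on the tool from outside, world axes, zero at the start; "torque": the same for the moment, N m; "grip_width": opening from 0.0 (shut) to 1.0 (fully open).
Only numpy, scipy, OpenCV 4.12 (cv2) and the standard library are available. Lean on these libraries where they do the work, as an engineer would, in place of code of your own. Each camera call takes 0.05 s, during which the arm holds its last target. There are 200 camera calls.

## Task

Close the steel press pot: screw its red wing screw clockwise, as seen from above, fully down to its stop, by pushing the wings round with the fingertips, stroke after stroke. Do not pinch a wing between the fingers, and do not lift, tip or shove the pot; leave the things round it where they stand. Finish with the hand clear.

Things in the scene. Friction and masses are not known exactly. Their poses are not given: they have to be found in the camera images.
- press_pot: low round steel pot, full and heavy (2.0 to 3.0 kg), standing loose on the worktop; 150 mm in diameter, 60 mm high to the rim, with a dark steel bridge across it along its y axis (162 mm long, 22 wide, top of the bar 96 mm and of its boss 99.5 mm above the worktop). Origin at the centre of the underside, z up. The aluminium lid under the bridge sinks with the screw and lies on the rim when the screw is home.
- wing_screw (a joint): turn of the red wing screw about its upright axis through the pot's centre, in rad: 0 = fully screwed down (a hard stop), growing as it is unscrewed (counter-clockwise from above); at the start between 3.2 and 5.6. It sinks 1.27 mm per rad as it is tightened. It stays where it is left; about 1.5 to 3 N at the wings turns it.
- screw_mid (a point): on the axis of the red wing screw, half-way up its wings. z up, x axis along wing a and -x along wing b (it turns with the screw). Each wing reaches 35 mm from the axis, is 8 mm thick over its pads and 26 mm high (13 mm above and below this point); hub 19 mm in diameter. When home this point is 117 mm above the worktop.
- a_tighten: rubber grip pad, 22 long x 21 high, on the +y face of wing a (+x) of the red screw; origin at the centre of the pad, 21.5 mm out from the screw's axis and 3 mm from the wing's middle plane. Pushed square on, it turns the screw clockwise (tightens). Its axes are those of screw_mid.
- a_loosen: rubber grip pad, 22 long x 21 high, on the -y face of wing a (+x) of the red screw; origin at the centre of the pad, 21.5 mm out from the screw's axis and 3 mm from the wing's middle plane. Pushed square on, it turns the screw counter-clockwise (loosens). Its axes are those of screw_mid.
- b_tighten: rubber grip pad, 22 long x 21 high, on the -y face of wing b (-x) of the red screw; origin at the centre of the pad, 21.5 mm out from the screw's axis and 3 mm from the wing's middle plane. Pushed square on, it turns the screw clockwise (tightens). Its axes are those of screw_mid.
- b_loosen: rubber grip pad, 22 long x 21 high, on the +y face of wing b (-x) of the red screw; origin at the centre of the pad, 21.5 mm out from the screw's axis and 3 mm from the wing's middle plane. Pushed square on, it turns the screw counter-clockwise (loosens). Its axes are those of screw_mid.
- glass_2: small clear drinking glass, 48 mm in diameter, 61 high, beside the pot; origin at the centre of its underside. To be left alone.
- tin_1: green and gold food tin, 57 mm in diameter, 72 high, beside the pot; origin at the centre of its underside. To be left alone.
- spice_jar_3: spice jar with a green cap, 44 mm in diameter, 100 high, beside the pot; origin at the centre of its underside. To be left alone.
Not all that is in view belongs to the job. There is more than one size of the press_pot; the one meant has the size given above.

How it is judged:
At the end, for the whole second after the job is handed in: the wing screw is within 0.2 rad of its stop; the pot stands upright, at rest, within 30 mm of where it was; the glass, the tin and the spice jar stand upright within 20 mm of where they were (value of joint wing_screw below 0.2 rad and distance of press_pot from where it was at the start of the episode below 0.03 m and angle between press_pot's own z axis and vertical below 0.08 rad and distance of each of glass_2, tin_1, spice_jar_3 from where it was at the start of the episode below 0.02 m and angle between each of glass_2, tin_1, spice_jar_3's own z axis and vertical below 0.15 rad and linear speed of press_pot below 0.02 m/s); the robot touches nothing.
It fails at once if a wing is pinched: both its faces are pressed by the fingers at once (over 1 N each) ((contact force between the fingers and a_tighten above 1 N and contact force between the fingers and a_loosen above 1 N) or (contact force between the fingers and b_tighten above 1 N and contact force between the fingers and b_loosen above 1 N)).
It fails at once if the pot is lifted more than 8 mm (height (world z) of press_pot above 0.008 m).
It fails at once if the pot is shoved more than 30 mm or tipped more than 0.08 rad (not (distance of press_pot from where it was at the start of the episode below 0.03 m) or not (angle between press_pot's own z axis and vertical below 0.08 rad)).
It fails at once if a thing beside the pot is moved more than 20 mm or tipped more than 0.15 rad (not (distance of glass_2 from where it was at the start of the episode below 0.02 m) or not (distance of tin_1 from where it was at the start of the episode below 0.02 m) or not (distance of spice_jar_3 from where it was at the start of the episode below 0.02 m) or not (angle between glass_2's own z axis and vertical below 0.15 rad) or not (angle between tin_1's own z axis and vertical below 0.15 rad) or not (angle between spice_jar_3's own z axis and vertical below 0.15 rad)).
It also fails if it takes over 72 s, if anything falls off the work surface, if the arm or the gripper's body presses on something with over 40 N, if the wrist force passes 120 N, or if a joint passes its speed limit or range.

## Working session

There is one attempt and no reset: what is moved stays moved. The work goes in short steps, Python scripts to look and compute and a tool call to move; the robot and the scene stay as the last step left them, time stands still between calls to the robot, and variables do not carry over. Pictures are saved under pics/ and viewed, about 8 in all and at most 12, crops included, and the job is handed in when it is done.

Besides the shell and the picture viewer there is one more tool, called after ">>>" as name(argument=value, ...), one argument or row to a line, values as JSON. send_rows: Moves the arm, as the interface text tells. Its arguments: {"type":"object","properties":{"motion":{"type":"array","items":{"type":"array","items":{"type":"array","items":{"type":"number"}}}},"force":{"type":"number"}},"required":["motion"]}

```bash
ls; mkdir -p pics; python3 - <<'E'
from rig import r,camera,camera_model
import cv2,numpy as np
s=r.read_state();print(s)
for n in ["scene","top"]:
    p,d=camera(n);cv2.imwrite(f"pics/{n}0.png",p);np.savez(f"{n}0.npz",p=p,d=d);m=camera_model(n);print(n,m)
E
```

```text
pics
{'time_s': 0.0, 'joint_positions': array([ 1.20612532,  0.4694388 , -0.04856645,  1.53370369,  0.02412784,
        1.14099222, -0.08232036]), 'dq': array([ 1.78738943e-03, -8.59129425e-04, -5.50774422e-04,  8.09244045e-04,
       -1.59134265e-03,  9.88544133e-05, -6.84148673e-04]), 'joint_torque': array([ 1.59913976e-03, -5.07967758e+01, -8.03979719e-02, -2.36154592e+01,
       -6.15029549e-02,  3.80462932e-02,  1.74154870e-04]), 'tcp_pos': array([ 0.22217303, -0.63668239,  0.18929706]), 'ee_rot': array([[ 9.44157268e-01,  3.29494300e-01, -7.47518918e-04],
       [ 3.29495130e-01, -9.44155545e-01,  1.80722903e-03],
       [-1.10302465e-04, -1.95261227e-03, -9.99998088e-01]]), 'wrist_force': array([ 0.32577466,  0.28944402, -0.39077681]), 'torque': array([-0.00203164, -0.04777555,  0.00316335]), 'grip_width': 0.9976776324082676}
scene {'fx': 420.69890204363463, 'fy': 420.69890204363463, 'cx': 280.58863463064586, 'cy': 216.39168243480532, 'k1': -0.01708926152600629, 'world_to_cam': array([[-0.66620566, -0.74570826,  0.00944547,  0.31074318],
       [ 0.42923551, -0.37305443,  0.82254925, -0.34663279],
       [-0.6098581 ,  0.55204129,  0.56861544, -0.69872322],
       [ 0.        ,  0.        ,  0.        ,  1.        ]])}
top {'fx': 467.72681416920705, 'fy': 467.72681416920705, 'cx': 277.2584478992161, 'cy': 208.1379499994663, 'k1': -0.02511910354400677, 'world_to_cam': array([[-0.00693085, -0.99996701, -0.00423541, -0.09604394],
       [ 0.99829869, -0.00716438,  0.05786529, -0.54667443],
       [-0.05789372, -0.00382714,  0.99831542, -1.23867209],
       [ 0.        ,  0.        ,  0.        ,  1.        ]])}
```

View pics/top0.png

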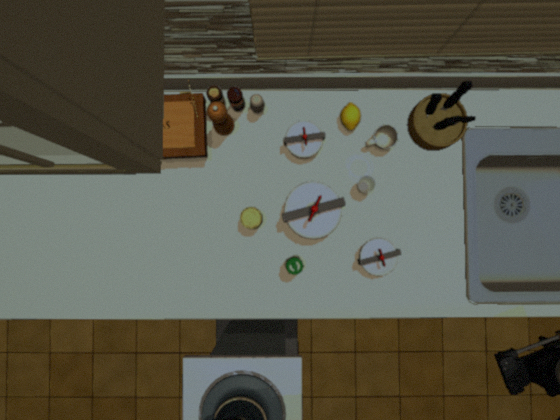

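View pics/scene0.png

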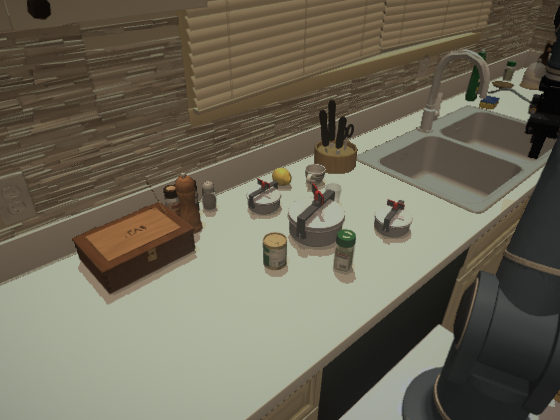

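The large pot is at (313,210) in the top view, with red wings. The decoy pots are at (304,139) and (379,257). The glass is at (366,185), the tin at (252,218) and the jar at (294,266). Next I measure them.

```bash
cat > h.py <<'E'
import numpy as np,cv2
from rig import r,camera,camera_model
def ray(m,uv):
    uv=np.atleast_2d(np.float64(uv))
    K=np.array([[m['fx'],0,m['cx']],[0,m['fy'],m['cy']],[0,0,1]])
    s=cv2.undistortPoints(uv.reshape(-1,1,2),K,np.array([m['k1'],0,0,0.])).reshape(-1,2)
    W=np.array(m['world_to_cam']);R=W[:3,:3];o=-R.T@W[:3,3]
    d=np.c_[s[:,0],-s[:,1],-np.ones(len(s))]
    return o,d@R
def onplane(m,uv,z):
    o,d=ray(m,uv);return o+d*((z-o[2])/d[:,2])[:,None]
def red(p,smin=110,vmin=60):
    h=cv2.cvtColor(p,cv2.COLOR_BGR2HSV)
    return (((h[...,0]<8)|(h[...,0]>172))&(h[...,1]>smin)&(h[...,2]>vmin)).astype(np.uint8)
def pca(pts):
    c=pts.mean(0);u,s,v=np.linalg.svd(pts-c,full_matrices=False);return c,v[0]
E
python3 - <<'E'
from h import *
m=camera_model("top");z=np.load("top0.npz");p,d=z['p'],z['d']
R=red(p);n,l,st,ce=cv2.connectedComponentsWithStats(R)
for i in range(1,n):
    if st[i,4]>15 and 270<ce[i,0]<420 and 100<ce[i,1]<300:
        ys,xs=np.nonzero(l==i);P=onplane(m,np.c_[xs,ys],.13);c,v=pca(P[:,:2])
        t=(P[:,:2]-c)@v
        print(i,st[i],c,np.degrees(np.arctan2(v[1],v[0])),t.min(),t.max(), 'depthz')
        dd=d[ys,xs];o,D=ray(m,np.c_[xs,ys]);X=o+D*dd[:,None];print(np.percentile(X[:,2],[10,50,90]))
# all depth -> world
ys,xs=np.mgrid[90:320,200:420];o,D=ray(m,np.c_[xs.ravel(),ys.ravel()]);X=o+D*d[90:320,200:420].reshape(-1,1)
Z=X[:,2].reshape(ys.shape);H=(Z>.03).astype(np.uint8)
n,l,st,ce=cv2.connectedComponentsWithStats(H)
for i in range(1,n):
    if st[i,4]>60:
        q=X[(l==i).ravel()];print(ce[i]+[200,90],'lo',q.min(0).round(3),'hi',q.max(0).round(3),'mid',((q.min(0)+q.max(0))/2).round(3))
c=p[140:300,220:420];cv2.imwrite("pics/topcrop.png",cv2.resize(c,None,fx=4,fy=4,interpolation=cv2.INTER_CUBIC)[:600])
E
```

```text
1 [302 129   5  11  23] [ 0.71899624 -0.16812014] -176.27884460097405 -0.01506997789633862 0.009943283705848897 depthz
[0.08016338 0.08460631 0.08763981]
3 [309 196  12  25  88] [ 0.53835471 -0.19073467] 155.31233722950427 -0.03306666688136419 0.03145049751170496 depthz
[0.12064275 0.13397048 0.13823248]
4 [380 251   5  14  31] [ 0.41830084 -0.35263422] -167.35404470783692 -0.01562606772064624 0.01651377597315792 depthz
[0.0790785  0.08381857 0.0878296 ]
[218.40337224 111.21141375] lo [ 0.473 -0.105  0.031] hi [0.843 0.079 1.268] mid [ 0.658 -0.013  0.649]
[235.59793814  98.88316151] lo [ 0.473 -0.105  0.031] hi [0.842 0.026 1.268] mid [ 0.658 -0.039  0.649]
[202.22713864 126.22418879] lo [ 0.473 -0.105  0.03 ] hi [0.846 0.103 1.268] mid [ 0.66  -0.001  0.649]
[256.64680851 103.24680851] lo [ 0.473 -0.105  0.031] hi [ 0.84  -0.026  1.268] mid [ 0.657 -0.065  0.649]
[415.03939394 122.20606061] lo [ 0.473 -0.479  0.03 ] hi [ 0.822 -0.105  1.268] mid [ 0.648 -0.292  0.649]
[350.66425121 116.02657005] lo [ 0.473 -0.323  0.03 ] hi [ 0.83  -0.105  1.268] mid [ 0.652 -0.214  0.649]
[303.99388646 139.06200873] lo [ 0.473 -0.226  0.031] hi [ 0.776 -0.105  1.268] mid [ 0.625 -0.165  0.649]
[382.49321267 136.81447964] lo [ 0.473 -0.418  0.03 ] hi [ 0.766 -0.105  1.268] mid [ 0.62  -0.261  0.649]
[367.91156463 183.02040816] lo [ 0.581 -0.357  0.031] hi [ 0.628 -0.309  0.068] mid [ 0.604 -0.333  0.049]
[312.7648368  210.10645401] lo [ 0.463 -0.27   0.046] hi [ 0.611 -0.105  1.268] mid [ 0.537 -0.188  0.657]
[250.92518703 217.71571072] lo [ 0.473 -0.105  0.032] hi [ 0.546 -0.004  1.268] mid [ 0.51  -0.055  0.65 ]
[378.7273483  256.90856193] lo [ 0.365 -0.418  0.031] hi [ 0.473 -0.105  1.268] mid [ 0.419 -0.261  0.649]
[294.02816901 265.27464789] lo [ 0.372 -0.165  0.044] hi [ 0.473 -0.105  1.268] mid [ 0.423 -0.135  0.656]
```

View pics/topcrop.png

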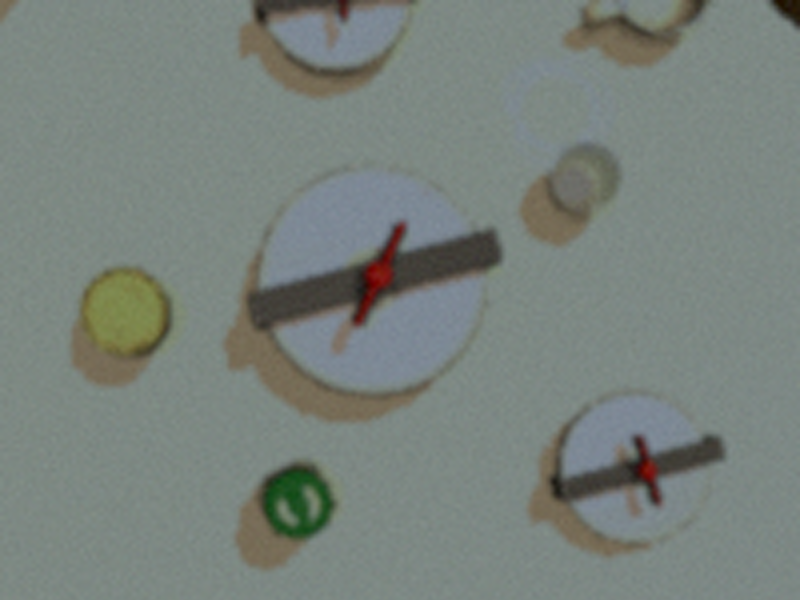

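>>> send_rows(
  motion=[
    [[0.02,0.028,0.03,0,0,0.15,0.042],[0.04,0.057,0.05,0,0,0.3,0.042],[0.06,0.085,0.06,0,0,0.45,0.042],[0.08,0.114,0.06,0,0,0.6,0.042],[0.1,0.142,0.06,0,0,0.75,0.042],[0.12,0.17,0.06,0,0,0.9,0.042],[0.14,0.2,0.06,0,0,1.05,0.042],[0.16,0.227,0.06,0,0,1.2,0.042],[0.18,0.255,0.06,0,0,1.35,0.042],[0.2,0.284,0.06,0,0,1.5,0.042],[0.22,0.312,0.06,0,0,1.65,0.042],[0.24,0.34,0.06,0,0,1.8,0.042],[0.26,0.37,0.06,0,0,1.95,0.042],[0.28,0.397,0.06,0,0,2.1,0.042],[0.3,0.425,0.06,0,0,2.25,0.042],[0.31,0.44,0.06,0,0,2.37,0.042],[0.315,0.447,0.06,0,0,2.37,0.042],[0.315,0.447,0.06,0,0,2.37,0.042],[0.315,0.447,0.06,0,0,2.37,0.042]],
  ],
)

```text
time_s: 2.48
tcp_pos: [0.5369, -0.1915, 0.2502]
ee_rot: [[-0.905, 0.424, -0.001], [0.424, 0.905, -0.0], [0.0, -0.001, -1.0]]
wrist_force: [0.0, -0.3, 0.0]
grip_width: 0.481
```

```bash
python3 - <<'E'
from h import *
s=r.read_state();print(s['time_s'],s['tcp_pos'],s['joint_positions'].round(3),s['wrist_force'],s['grip_width'])
y=s['ee_rot'][:,1];print('yaw y',np.degrees(np.arctan2(y[1],y[0])))
m=camera_model("wrist");print(m)
p,d=camera("wrist");cv2.imwrite("pics/w1.png",p);np.savez("w1.npz",p=p,d=d)
R=red(p);n,l,st,ce=cv2.connectedComponentsWithStats(R)
for i in range(1,n):
    if st[i,4]>80:
        ys,xs=np.nonzero(l==i);P=onplane(m,np.c_[xs,ys],.136);c,v=pca(P[:,:2]);t=(P[:,:2]-c)@v
        print(st[i],c,np.degrees(np.arctan2(v[1],v[0])),t.min(),t.max())
E
```

```text
2.475 [ 0.53691903 -0.19145652  0.25020271] [ 0.808  0.324 -0.689  1.681  0.218  1.215  1.201] [ 0.01377668 -0.32915771  0.01205974] 0.48085632315135285
yaw y 64.88234552465352
{'fx': 332.9040941927899, 'fy': 332.9040941927899, 'cx': 279.549903098388, 'cy': 211.28577717256152, 'k1': -0.027891351072547678, 'world_to_cam': array([[ 4.24641255e-01,  9.05361473e-01, -6.38193950e-04,
        -5.37417091e-02],
       [-8.67237955e-01,  4.06557598e-01, -2.87418247e-01,
         5.96422274e-01],
       [-2.59957944e-01,  1.22603111e-01,  9.57804961e-01,
        -2.85611155e-01],
       [ 0.00000000e+00,  0.00000000e+00,  0.00000000e+00,
         1.00000000e+00]])}
[ 76 139  33  32 255] [ 0.42622693 -0.33053117] 17.204241873826522 -0.02047794670268454 0.017627477302922016
[275 162  18  71 541] [ 0.53747591 -0.18833083] -24.4884716173811 -0.03247873386316039 0.036661428956508986
```

View pics/w1.png

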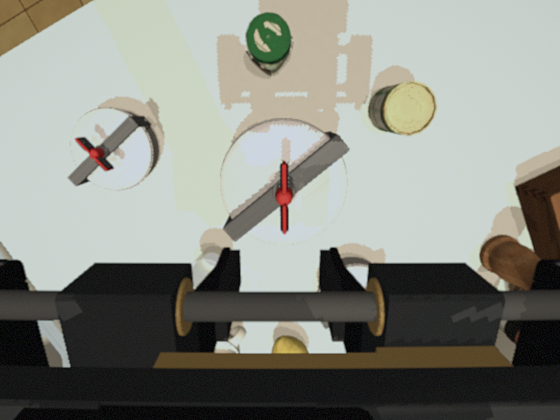

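The red wings are at (284,197), lying at -25° in the world, and the jaw line is square across them. The two views put the axis at about (0.538, -0.1895). I'll descend straddling the hub, with one finger on each side of the wing line.

>>> send_rows(
  motion=[
    [[0.001,0.002,-0.02,0,0,0,0.042],[0.001,0.002,-0.04,0,0,0,0.042],[0.001,0.002,-0.06,0,0,0,0.042],[0.001,0.002,-0.08,0,0,0,0.042],[0.001,0.002,-0.1,0,0,0,0.042],[0.001,0.002,-0.115,0,0,0,0.042],[0.001,0.002,-0.13,0,0,0,0.042],[0.001,0.002,-0.142,0,0,0,0.042],[0.001,0.002,-0.142,0,0,0,0.042],[0.001,0.002,-0.142,0,0,0,0.042]],
  ],
)

```text
time_s: 3.78
tcp_pos: [0.539, -0.1883, 0.1088]
ee_rot: [[-0.907, 0.422, 0.001], [0.422, 0.907, -0.0], [-0.001, 0.0, -1.0]]
wrist_force: [-0.0, 0.1, -0.1]
grip_width: 0.48
```

>>> send_rows(
  motion=[
    [[0,0,0,0,0,-0.12,0.042],[0,0,0,0,0,-0.24,0.042],[0,0,0,0,0,-0.36,0.042],[0,0,0,0,0,-0.48,0.042],[0,0,0,0,0,-0.6,0.042],[0,0,0,0,0,-0.7,0.042],[0,0,0,0,0,-0.8,0.042],[0,0,0,0,0,-0.9,0.042],[0,0,0,0,0,-1.0,0.042],[0,0,0,0,0,-1.1,0.042],[0,0,0,0,0,-1.2,0.042],[0,0,0,0,0,-1.3,0.042],[0,0,0,0,0,-1.4,0.042],[0,0,0,0,0,-1.5,0.042]],
  ],
)

```text
time_s: 5.52
tcp_pos: [0.5391, -0.1883, 0.1092]
ee_rot: [[0.36, 0.933, 0.002], [0.933, -0.36, -0.0], [0.0, 0.002, -1.0]]
wrist_force: [0.3, -0.2, 0.2]
grip_width: 0.483
```

```bash
cat > look.py <<'E'
import sys
from h import *
s=r.read_state();y=s['ee_rot'][:,1]
print(s['time_s'],s['tcp_pos'].round(4),s['joint_positions'].round(2),'F',s['wrist_force'].round(2),'T',s['torque'].round(3),'yaw',np.degrees(np.arctan2(y[1],y[0])).round(1),s['grip_width'])
n=sys.argv[1];t=sys.argv[2];m=camera_model(n);p,d=camera(n);cv2.imwrite(f"pics/{t}.png",p)
R=red(p);k,l,st,ce=cv2.connectedComponentsWithStats(R)
for i in range(1,k):
    if st[i,4]>15:
        ys,xs=np.nonzero(l==i);P=onplane(m,np.c_[xs,ys],.134);c,v=pca(P[:,:2]);t=(P[:,:2]-c)@v
        if np.hypot(*(c-[.538,-.19]))<.06: print(st[i],c.round(4),'ang',np.degrees(np.arctan2(v[1],v[0])).round(1),t.min().round(4),t.max().round(4))
E
python3 look.py wrist w2
```

```text
5.525 [ 0.5391 -0.1883  0.1092] [ 0.49  0.4  -0.3   1.86  0.15  0.9  -0.24] F [ 0.29 -0.22  0.23] T [-0.05  -0.076 -0.007] yaw -21.1 0.48317716313622766
[ 240  231   80   37 1457] [ 0.5421 -0.1856] ang 156.2 -0.0215 0.0228
```

View pics/w2.png

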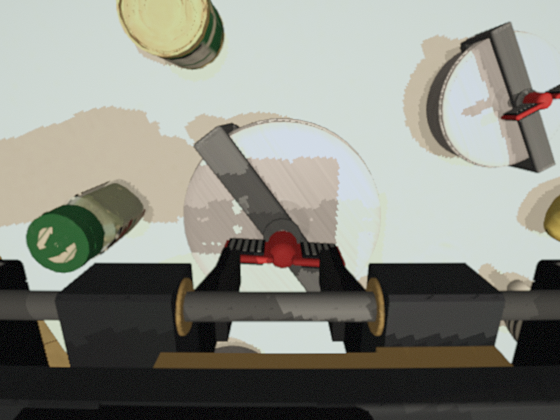

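```bash
python3 -c "
import cv2
p=cv2.imread('pics/w2.png')[190:330,180:380];cv2.imwrite('pics/w2c.png',cv2.resize(p,None,fx=4,fy=4,interpolation=cv2.INTER_CUBIC))"; python3 look.py top t2;python3 look.py scene s2
```

```text
5.575 [ 0.5392 -0.1883  0.1093] [ 0.49  0.4  -0.3   1.86  0.15  0.9  -0.24] F [-0.16 -0.1  -0.54] T [-0.073 -0.068 -0.01 ] yaw -21.2 0.47816059441643716
5.625 [ 0.5391 -0.1882  0.1092] [ 0.49  0.4  -0.3   1.86  0.15  0.9  -0.24] F [ 0.53  0.16 -1.26] T [-0.027 -0.09  -0.032] yaw -20.9 0.4792751405600043
[314 185   5  16  47] [ 0.5329 -0.1751] ang 134.9 -0.04 0.0317
```

View pics/w2c.png

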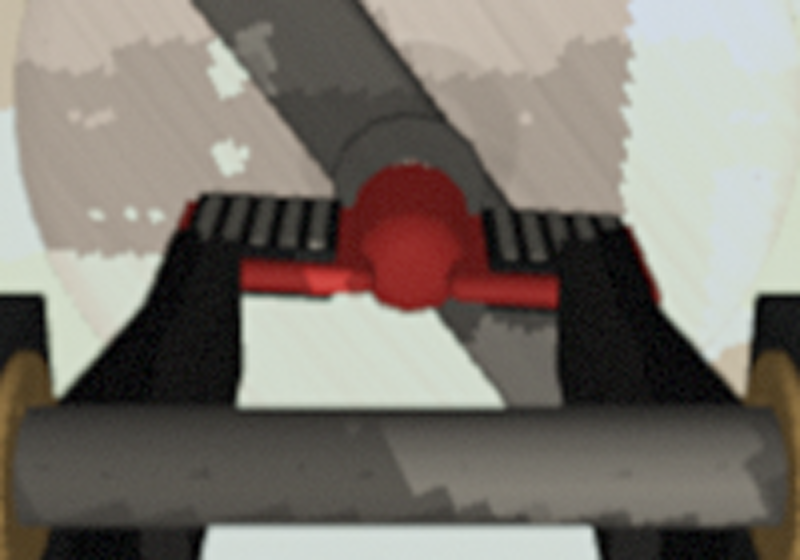

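```bash
python3 - <<'E'
from h import *
s=r.read_state();m=camera_model("wrist");p,d=camera("wrist");np.savez("w3.npz",p=p,d=d)
T=s['tcp_pos'];Rm=s['ee_rot']
for v in range(236,300,6):
    row=[]
    for u in (226,232,238,246,256,283,305,312,322,330,338,345):
        o,D=ray(m,[u,v]);X=(o+D[0]*d[v,u]);t=(X-T)@Rm
        row.append("%d,%d,%d"%tuple((t*1000).round())+"/%d"%(X[2]*1000) if d[v,u]>0 else "-")
    print(v,row)
s=r.read_state();print(s['time_s'])
E
```

```text
236 ['-9,-38,34/75', '-9,-34,34/75', '-9,-30,33/76', '-9,-24,33/76', '-9,-16,33/75', '8,3,-11/119', '-9,19,32/76', '-9,25,34/75', '-8,32,32/77', '-9,38,33/76', '-9,44,34/74', '-9,49,34/75']
242 ['3,-31,-9/117', '6,-27,-14/123', '5,-23,-13/122', '5,-19,-14/123', '4,-13,-11/119', '8,3,-20/128', '3,16,-7/116', '3,21,-7/115', '-13,32,32/76', '-14,38,34/75', '-14,44,34/75', '-14,49,34/75']
248 ['10,-27,-35/143', '5,-26,-22/130', '5,-22,-22/131', '5,-18,-22/131', '4,-13,-20/128', '5,3,-23/131', '3,16,-17/126', '2,20,-15/124', '1,26,-13/122', '11,27,-35/143', '-1,36,-7/116', '-19,49,34/75']
254 ['10,-26,-41/150', '8,-23,-38/146', '8,-20,-38/146', '3,-18,-27/135', '3,-12,-26/135', '2,3,-23/132', '2,15,-24/133', '2,19,-22/131', '9,23,-38/147', '9,27,-38/147', '10,30,-42/151', '-24,50,34/75']
260 ['10,-25,-49/157', '9,-22,-46/155', '7,-20,-41/149', '1,-17,-28/137', '0,-12,-28/136', '-2,3,-23/132', '0,15,-27/136', '0,19,-27/136', '8,22,-44/153', '8,26,-45/153', '10,29,-49/158', '-29,50,35/74']
266 ['9,-24,-53/161', '9,-21,-52/161', '4,-20,-42/151', '-33,-24,33/76', '-33,-17,34/75', '-5,3,-23/13
[... 444 characters left out ...]
'-1,22,-46/155', '8,23,-64/172', '9,26,-64/173', '10,29,-67/176']
284 ['9,-22,-69/178', '3,-21,-59/168', '-6,-20,-43/152', '-49,-25,34/75', '-49,-17,34/74', '-49,3,34/74', '-36,19,12/97', '-36,23,12/97', '-4,22,-47/155', '9,22,-69/178', '8,26,-69/177', '10,28,-72/181']
290 ['9,-21,-74/183', '0,-21,-60/168', '-9,-20,-44/153', '-55,-25,36/73', '-54,-17,34/74', '-54,3,34/75', '-42,19,13/95', '-42,24,13/96', '-6,22,-49/158', '8,22,-72/181', '8,25,-74/182', '10,27,-76/185']
296 ['32,-13,-117/226', '32,-12,-118/226', '32,-10,-118/226', '32,-8,-118/227', '32,-5,-117/226', '32,2,-117/226', '32,8,-117/226', '32,9,-118/226', '32,12,-117/226', '32,14,-117/226', '32,16,-118/226', '32,18,-117/226']
5.725
```

View pics/s2.png

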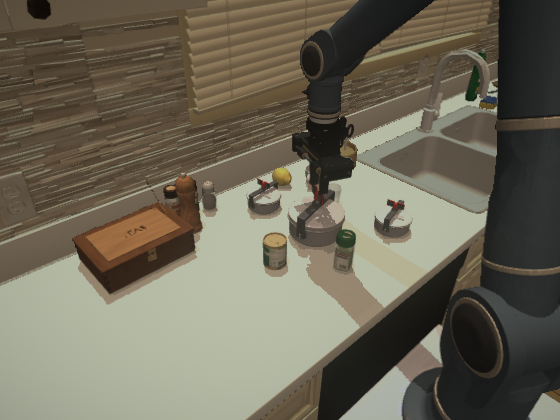

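```bash
python3 - <<'E'
from h import *
# w1: TCP & rot at that time
T=np.array([.53692,-.19146,.2502]);a=np.radians(64.88)
y=np.array([np.cos(a),np.sin(a),0]);zz=np.array([0,0,-1.]);Rm=np.c_[np.cross(y,zz),y,zz]
W=np.array([[4.24641255e-01,9.05361473e-01,-6.38193950e-04,-5.37417091e-02],[-8.67237955e-01,4.06557598e-01,-2.87418247e-01,5.96422274e-01],[-2.59957944e-01,1.22603111e-01,9.57804961e-01,-2.85611155e-01],[0,0,0,1]])
m=dict(camera_model("wrist"));m['world_to_cam']=W
f=np.load("w1.npz");d=f['d']
ys,xs=np.mgrid[0:420,0:560];o,D=ray(m,np.c_[xs.ravel(),ys.ravel()]);t=((o+D*d.reshape(-1,1))-T)@Rm*1000
ok=(d.ravel()>0)&(abs(t[:,0])<25)&(abs(t[:,1])<60)&(t[:,2]<25)
t=t[ok];uv=np.c_[xs.ravel(),ys.ravel()][ok]
for lo in range(-100,20,6):
    q=(t[:,2]>=lo)&(t[:,2]<lo+6)
    for sgn in (-1,1):
        k=q&(t[:,1]*sgn>0)
        if k.sum()>3: print(lo,sgn,k.sum(),'x',t[k,0].min().round(1),t[k,0].max().round(1),'y',t[k,1].min().round(1),t[k,1].max().round(1),'uv',uv[k].min(0),uv[k].max(0))
o=-W[:3,:3].T@W[:3,3];print('cam in tool',(o-T)@Rm)
E
```

```text
-100 -1 125 x -4.7 11.0 y -27.0 -26.2 uv [202 322] [208 352]
-100 1 142 x -5.5 11.4 y 24.8 25.5 uv [351 322] [358 352]
-94 -1 129 x -9.9 6.5 y -27.0 -26.2 uv [206 322] [212 352]
-94 1 125 x -9.4 6.8 y 24.9 25.5 uv [347 322] [353 352]
-88 -1 164 x -11.5 2.5 y -27.0 -21.7 uv [210 322] [227 352]
-88 1 150 x -12.2 2.6 y 20.1 25.5 uv [332 322] [348 352]
-82 -1 270 x -12.3 10.6 y -35.1 -21.6 uv [194 289] [229 343]
-82 1 286 x -11.9 10.5 y 20.2 33.4 uv [330 288] [365 343]
-76 -1 249 x -10.8 10.8 y -34.9 -21.7 uv [195 281] [231 333]
-76 1 245 x -10.4 11.0 y 20.2 33.8 uv [328 281] [365 329]
-70 -1 187 x 5.3 10.6 y -34.1 -21.7 uv [200 274] [230 291]
-70 1 197 x -9.8 10.6 y 20.2 32.8 uv [328 275] [359 322]
-64 -1 200 x -0.5 10.7 y -32.3 -21.9 uv [208 268] [233 291]
-64 1 194 x -1.2 10.8 y 20.4 30.8 uv [326 268] [351 291]
-58 -1 184 x -4.7 10.7 y -30.9 -21.6 uv [213 263] [236 291]
-58 1 184 x -4.4 10.9 y 20.1 30.4 uv [323 262] [348 291]
-52 -1 157 x -7.7 10.6 y -30.7 -21.6 uv [216 258] [238 291]
-52 1 151 x -6.6 10.6 y 20.1 29.2 uv [322 257] [343 291]
-46 -1 153 x -10.6 10.7 y -30.7 -21.7 uv [219 253] [239 291]
-46 1 159 x -11.1 10.5 y 20.1 29.1 uv [320 253] [340 291]
-40 -1 135 x -10.0 10.5 y -30.8 -21.6 uv [221 248] [240 286]
-40 1 139 x -10.1 10.8 y 20.1 29.2 uv [319 247] [338 285]
-34 -1 29 x -0.9 10.2 y -30.1 -21.7 uv [224 247] [240 267]
-34 1 27 x -2.7 10.1 y 20.2 28.4 uv [319 247] [335 270]
cam in tool [ 0.07824224 -0.00062133 -0.19474813]
```

Wrist depth shows the visible fingertips ending about 32 mm short of the stated TCP. The fingers passed just over the wings (tips about 0.141, wing tops 0.136) and the screw did not turn. I'll rotate back beside the wings and go lower carefully.

>>> send_rows(
  motion=[
    [[0,0,0,0,0,0.13,0.042],[0,0,0,0,0,0.26,0.042],[0,0,0,0,0,0.39,0.042],[0,0,0,0,0,0.52,0.042],[0,0,0,0,0,0.65,0.042],[0,0,0,0,0,0.78,0.042],[0,0,0,0,0,0.91,0.042],[0,0,0,0,0,1.05,0.042],[0,0,0,0,0,1.2,0.042],[0,0,-0.005,0,0,1.2,0.042],[0,0,-0.01,0,0,1.2,0.042],[0,0,-0.015,0,0,1.2,0.042],[0,0,-0.02,0,0,1.2,0.042],[0,0,-0.024,0,0,1.2,0.042],[0,0,-0.027,0,0,1.2,0.042],[0,0,-0.03,0,0,1.2,0.042],[0,0,-0.03,0,0,1.2,0.042]],
  ],
)

```text
time_s: 7.85
tcp_pos: [0.5384, -0.1883, 0.0782]
ee_rot: [[-0.741, 0.671, -0.0], [0.671, 0.741, 0.0], [0.0, -0.0, -1.0]]
wrist_force: [0.5, -0.7, -0.1]
grip_width: 0.484
```

```bash
python3 look.py wrist w4
```

```text
7.85 [ 0.5384 -0.1883  0.0782] [ 0.68  0.48 -0.55  1.87  0.32  0.87  0.81] F [ 0.55 -0.65 -0.15] T [ 0.062 -0.142  0.036] yaw 47.8 0.48431896234506266
[ 255  212   44   81 1457] [ 0.529  -0.1822] ang -21.1 -0.0256 0.0161
[288 321  18  32 302] [ 0.5643 -0.2008] ang -23.8 -0.0095 0.0104
```

View pics/w4.png

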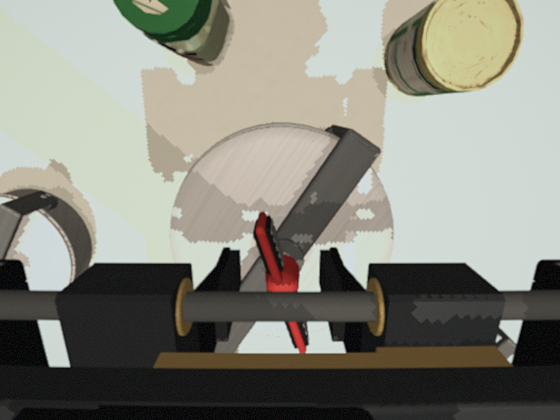

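The fingers now stand down on both sides of the wing and hub (280,275), with no contact force. I'll start the stroke.

>>> send_rows(
  motion=[
    [[0,0,-0.001,0,0,-0.08,0.042],[0,0,-0.001,0,0,-0.16,0.042],[0,0,-0.001,0,0,-0.24,0.042],[0,0,-0.001,0,0,-0.32,0.042],[0,0,-0.001,0,0,-0.4,0.042],[0,0,-0.001,0,0,-0.48,0.042],[0,0,-0.001,0,0,-0.56,0.042],[0,0,-0.001,0,0,-0.64,0.042],[0,0,-0.001,0,0,-0.72,0.042],[0,0,-0.001,0,0,-0.8,0.042],[0,0,-0.001,0,0,-0.88,0.042],[0,0,-0.001,0,0,-0.96,0.042],[0,0,-0.001,0,0,-1.04,0.042]],
  ],
)

```text
time_s: 9.52
tcp_pos: [0.5391, -0.1873, 0.0774]
ee_rot: [[0.205, 0.979, 0.001], [0.979, -0.205, 0.001], [0.001, 0.001, -1.0]]
wrist_force: [0.7, 0.9, -0.8]
grip_width: 0.487
```

```bash
python3 look.py wrist w5
```

```text
9.525 [ 0.5391 -0.1873  0.0774] [ 0.5   0.44 -0.3   1.88  0.17  0.84 -0.1 ] F [ 0.75  0.94 -0.77] T [ 0.32  -0.318  0.006] yaw -11.8 0.4868015901351037
[ 220  235   84   58 1834] [ 0.537  -0.1783] ang -32.9 -0.024 0.0183
```

View pics/w5.png

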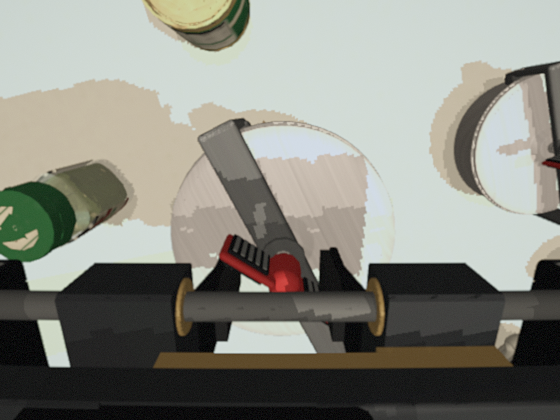

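The wing is now being driven by the fingers and stays about 35° ahead of the jaw line. I'll continue the stroke.

>>> send_rows(
  motion=[
    [[0,0,0,0,0,-0.11,0.042],[0,0,0,0,0,-0.22,0.042],[0,0,0,0,0,-0.33,0.042],[0,0,0,0,0,-0.44,0.042],[0,0,0,0,0,-0.55,0.042],[0,0,0,0,0,-0.66,0.042],[0,0,0,0,0,-0.77,0.042],[0,0,0,0,0,-0.88,0.042],[0,0,0,0,0,-0.99,0.042],[0,0,0,0,0,-1.1,0.042],[0,0,0,0,0,-1.2,0.042],[0,0,0,0,0,-1.3,0.042],[0,0,0,0,0,-1.4,0.042],[0,0,0,0,0,-1.5,0.042],[0,0,0,0,0,-1.6,0.042],[0,0,0,0,0,-1.7,0.042],[0,0,0,0,0,-1.8,0.042],[0,0,0,0,0,-1.9,0.042],[0,0,0,0,0,-2.0,0.042],[0,0,0,0,0,-2.1,0.042]],
  ],
)

```text
time_s: 12.08
tcp_pos: [0.5394, -0.189, 0.0778]
ee_rot: [[0.741, -0.671, 0.002], [-0.671, -0.741, -0.001], [0.002, -0.0, -1.0]]
wrist_force: [0.9, -1.8, -0.3]
grip_width: 0.484
```

```bash
python3 look.py wrist w6
```

```text
12.075 [ 0.5394 -0.189   0.0778] [ 0.11  0.43  0.19  1.91 -0.11  0.82 -1.94] F [ 0.88 -1.83 -0.34] T [-0.141 -0.297  0.043] yaw -132.2 0.4838340884420675
[ 214  230   85   62 1995] [ 0.5523 -0.1926] ang -157.8 -0.0251 0.0185
```

View pics/w6.png

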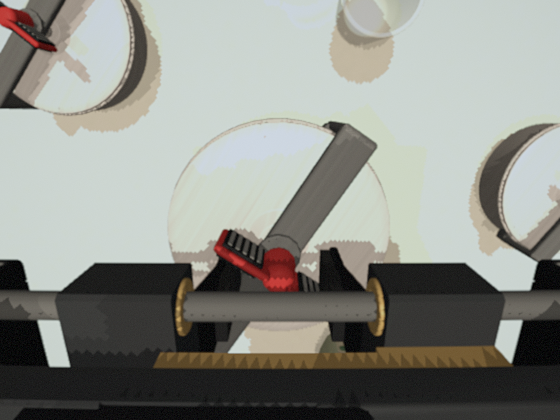

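>>> send_rows(
  motion=[
    [[0,0,0,0,0,-0.1,0.042],[0,0,0,0,0,-0.2,0.042],[0,0,0,0,0,-0.3,0.042],[0,0,0,0,0,-0.4,0.042],[0,0,0,0,0,-0.5,0.042],[0,0,0,0,0,-0.5,0.042],[0,0,0,0,0,-0.35,0.042]],
  ],
)

```text
time_s: 13.0
tcp_pos: [0.5383, -0.1881, 0.0773]
ee_rot: [[0.474, -0.88, -0.001], [-0.88, -0.474, -0.0], [-0.0, 0.001, -1.0]]
wrist_force: [0.1, -0.2, -0.6]
grip_width: 0.482
```

>>> send_rows(
  motion=[
    [[0,0,0.02,0,0,0,0.042],[0,0,0.04,0,0,0,0.042],[0,0,0.045,0,0,0.15,0.042],[0,0,0.045,0,0,0.3,0.042],[0,0,0.045,0,0,0.45,0.042],[0,0,0.045,0,0,0.6,0.042],[0,0,0.045,0,0,0.75,0.042],[0,0,0.045,0,0,0.9,0.042],[0,0,0.045,0,0,1.05,0.042],[0,0,0.045,0,0,1.2,0.042],[0,0,0.045,0,0,1.35,0.042],[0,0,0.045,0,0,1.5,0.042],[0,0,0.045,0,0,1.65,0.042],[0,0,0.045,0,0,1.8,0.042],[0,0,0.045,0,0,1.95,0.042],[0,0,0.045,0,0,2.1,0.042],[0,0,0.045,0,0,2.25,0.042],[0,0,0.045,0,0,2.4,0.042]],
  ],
)

```text
time_s: 15.25
tcp_pos: [0.5382, -0.1884, 0.1225]
ee_rot: [[0.244, 0.97, -0.0], [0.97, -0.244, -0.0], [-0.0, -0.0, -1.0]]
wrist_force: [-0.1, 0.0, 0.3]
grip_width: 0.481
```

>>> send_rows(
  motion=[
    [[0,0,0,0,0,0.15,0.042],[0,0,0,0,0,0.3,0.042],[0,0,0,0,0,0.45,0.042],[0,0,0,0,0,0.6,0.042],[0,0,0,0,0,0.75,0.042],[0,0,0,0,0,0.9,0.042],[0,0,0,0,0,1.05,0.042],[0,0,0,0,0,1.2,0.042],[0,0,0,0,0,1.2,0.042]],
  ],
)

```text
time_s: 16.38
tcp_pos: [0.5382, -0.1885, 0.1224]
ee_rot: [[-0.811, 0.586, -0.0], [0.586, 0.811, 0.0], [0.0, 0.0, -1.0]]
wrist_force: [-0.4, 0.9, 0.7]
grip_width: 0.485
```

```bash
python3 look.py wrist w7; python3 look.py top t7
```

```text
16.375 [ 0.5382 -0.1885  0.1224] [ 0.64  0.41 -0.48  1.84  0.23  0.95  1.  ] F [-0.45  0.85  0.71] T [ 0.092 -0.154 -0.016] yaw 54.1 0.48462368473297207
[ 258  192   44  101 1280] [ 0.5355 -0.1865] ang -16.4 -0.0327 0.0345
16.425 [ 0.5382 -0.1885  0.1224] [ 0.64  0.41 -0.48  1.84  0.23  0.95  1.  ] F [ 0.29 -0.91  0.13] T [ 0.061 -0.134  0.064] yaw 54.1 0.4818931784572393
```

View pics/w7.png

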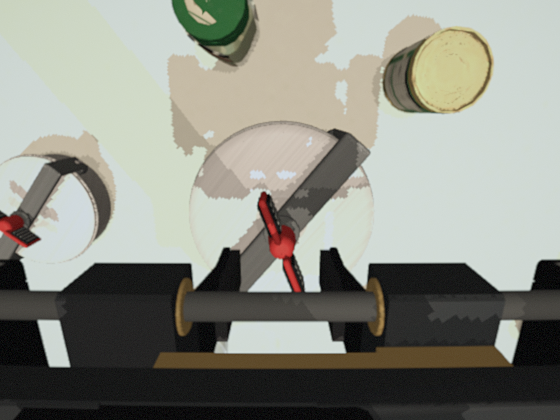

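Wings are at -16°, so 3.0 rad has been turned. The hand is lifted and about 70° behind the wings. Second stroke, in short pieces to feel for the stop.

>>> send_rows(
  motion=[
    [[0,0,-0.012,0,0,0,0.042],[0,0,-0.024,0,0,0,0.042],[0,0,-0.036,0,0,0,0.042],[0,0,-0.042,0,0,0,0.042],[0,0,-0.046,0,0,0,0.042],[0,0,-0.046,0,0,-0.1,0.042],[0,0,-0.046,0,0,-0.2,0.042],[0,0,-0.046,0,0,-0.3,0.042],[0,0,-0.046,0,0,-0.4,0.042],[0,0,-0.046,0,0,-0.5,0.042],[0,0,-0.046,0,0,-0.6,0.042],[0,0,-0.046,0,0,-0.68,0.042],[0,0,-0.046,0,0,-0.74,0.042],[0,0,-0.046,0,0,-0.8,0.042]],
  ],
)

```text
time_s: 18.23
tcp_pos: [0.5389, -0.1879, 0.0765]
ee_rot: [[-0.143, 0.99, 0.001], [0.99, 0.143, 0.0], [0.0, 0.001, -1.0]]
wrist_force: [0.4, 0.0, -1.3]
grip_width: 0.482
```

```bash
python3 look.py wrist w8
```

```text
18.225 [ 0.5389 -0.1879  0.0765] [ 0.47  0.44 -0.27  1.89  0.15  0.83  0.26] F [ 0.36  0.01 -1.32] T [ 0.138 -0.202  0.063] yaw 8.2 0.4816107841989007
[ 220  233   83   59 1857] [ 0.5336 -0.1792] ang -14.5 -0.0239 0.0179
```

>>> send_rows(
  motion=[
    [[0,0,0,0,0,-0.07,0.042],[0,0,0,0,0,-0.14,0.042],[0,0,0,0,0,-0.21,0.042],[0,0,0,0,0,-0.28,0.042],[0,0,0,0,0,-0.35,0.042]],
  ],
)

```text
time_s: 18.9
tcp_pos: [0.5392, -0.1874, 0.0764]
ee_rot: [[0.204, 0.979, 0.001], [0.979, -0.204, 0.001], [0.001, 0.001, -1.0]]
wrist_force: [1.8, 1.7, -1.6]
grip_width: 0.48
```

```bash
python3 look.py wrist w9
```

```text
18.9 [ 0.5392 -0.1874  0.0764] [ 0.41  0.43 -0.19  1.89  0.11  0.83 -0.04] F [ 1.77  1.69 -1.6 ] T [ 0.332 -0.383  0.059] yaw -11.8 0.47965749037625316
[ 220  233   84   60 1862] [ 0.5378 -0.1772] ang -35.1 -0.0241 0.0178
```

>>> send_rows(
  motion=[
    [[0,0,0,0,0,-0.07,0.042],[0,0,0,0,0,-0.14,0.042],[0,0,0,0,0,-0.21,0.042],[0,0,0,0,0,-0.28,0.042],[0,0,0,0,0,-0.35,0.042]],
  ],
)

```text
time_s: 19.58
tcp_pos: [0.5393, -0.1875, 0.0765]
ee_rot: [[0.527, 0.85, 0.001], [0.85, -0.527, 0.001], [0.001, 0.001, -1.0]]
wrist_force: [1.8, 1.5, -1.1]
grip_width: 0.482
```

```bash
python3 look.py wrist w10
```

```text
19.575 [ 0.5393 -0.1875  0.0765] [ 0.34  0.43 -0.11  1.89  0.06  0.82 -0.35] F [ 1.83  1.49 -1.11] T [ 0.271 -0.467  0.087] yaw -31.8 0.4824620652018035
[ 222  229   82   64 1900] [ 0.5425 -0.1769] ang -59.3 -0.0246 0.0182
```

>>> send_rows(
  motion=[
    [[0,0,0,0,0,-0.07,0.042],[0,0,0,0,0,-0.14,0.042],[0,0,0,0,0,-0.21,0.042],[0,0,0,0,0,-0.28,0.042],[0,0,0,0,0,-0.35,0.042]],
  ],
)

```text
time_s: 20.25
tcp_pos: [0.5393, -0.1878, 0.0766]
ee_rot: [[0.786, 0.618, 0.002], [0.618, -0.786, 0.0], [0.001, 0.001, -1.0]]
wrist_force: [2.1, 0.8, -0.9]
grip_width: 0.48
```

```bash
python3 look.py wrist w11
```

```text
20.25 [ 0.5393 -0.1878  0.0766] [ 0.28  0.43 -0.02  1.9   0.01  0.82 -0.65] F [ 2.07  0.78 -0.87] T [ 0.293 -0.366  0.03 ] yaw -51.8 0.48006997421946307
[ 221  226   82   66 1937] [ 0.547  -0.1782] ang -82.2 -0.025 0.019
```

>>> send_rows(
  motion=[
    [[0,0,0,0,0,-0.07,0.042],[0,0,0,0,0,-0.14,0.042],[0,0,0,0,0,-0.21,0.042],[0,0,0,0,0,-0.28,0.042]],
  ],
)

```text
time_s: 20.8
tcp_pos: [0.5394, -0.1882, 0.0767]
ee_rot: [[0.926, 0.377, 0.002], [0.377, -0.926, -0.0], [0.002, 0.001, -1.0]]
wrist_force: [2.4, 0.7, -0.9]
grip_width: 0.488
```

```bash
python3 look.py wrist w12
```

```text
20.8 [ 0.5394 -0.1882  0.0767] [ 0.23  0.42  0.04  1.9  -0.02  0.82 -0.9 ] F [ 2.4   0.71 -0.87] T [ 0.195 -0.467  0.031] yaw -67.8 0.4876310328509685
[ 220  225   82   67 1950] [ 0.5501 -0.1803] ang -98.7 -0.0252 0.0193
```

```bash
cat >> look.py <<'E'
if n=="wrist":
    ys,xs=np.nonzero((R>0)&(d>0));o,D=ray(m,np.c_[xs,ys]);X=o+D*d[ys,xs][:,None]
    k=np.hypot(X[:,0]-.538,X[:,1]+.189)<.036;k&=np.hypot(X[:,0]-.538,X[:,1]+.189)>.012
    zz=X[k,2];print('wing top z',np.percentile(zz,[80,90,95]).round(4))
E
sed -n 1,1p look.py
```

```text
import sys
```

>>> send_rows(
  motion=[
    [[0,0,0,0,0,-0.06,0.042],[0,0,0,0,0,-0.12,0.042],[0,0,0,0,0,-0.18,0.042],[0,0,0,0,0,-0.24,0.042]],
  ],
)

```text
time_s: 21.35
tcp_pos: [0.5393, -0.1885, 0.0767]
ee_rot: [[0.989, 0.147, 0.002], [0.147, -0.989, -0.001], [0.002, 0.001, -1.0]]
wrist_force: [1.9, -0.0, -1.2]
grip_width: 0.484
```

```bash
python3 look.py wrist w13; python3 - <<'E'
from h import *
f=np.load("w3.npz")
E
```

```text
21.35 [ 0.5393 -0.1885  0.0767] [ 0.18  0.42  0.1   1.9  -0.06  0.81 -1.11] F [ 1.92 -0.02 -1.18] T [ 0.066 -0.462  0.037] yaw -81.6 0.48391737556668873
[ 219  225   82   67 1945] [ 0.5521 -0.1828] ang -112.0 -0.0247 0.0194
wing top z [0.1314 0.1317 0.1321]
```

>>> send_rows(
  motion=[
    [[0,0,0,0,0,-0.06,0.042],[0,0,0,0,0,-0.12,0.042],[0,0,0,0,0,-0.18,0.042]],
  ],
)

```text
time_s: 21.78
tcp_pos: [0.5391, -0.1886, 0.0767]
ee_rot: [[0.999, -0.032, 0.001], [-0.032, -0.999, -0.001], [0.001, 0.001, -1.0]]
wrist_force: [1.6, -0.0, -1.3]
grip_width: 0.482
```

```bash
python3 look.py wrist w14
```

```text
21.775 [ 0.5391 -0.1886  0.0767] [ 0.15  0.43  0.14  1.91 -0.08  0.81 -1.27] F [ 1.64 -0.01 -1.25] T [ 0.005 -0.484  0.067] yaw -91.9 0.48164183050523945
[ 219  224   82   68 1950] [ 0.5531 -0.185 ] ang 57.7 -0.0198 0.0247
wing top z [0.1311 0.1315 0.1317]
```

>>> send_rows(
  motion=[
    [[0,0,0,0,0,-0.06,0.042],[0,0,0,0,0,-0.12,0.042],[0,0,0,0,0,-0.18,0.042]],
  ],
)

```text
time_s: 22.2
tcp_pos: [0.539, -0.1888, 0.0767]
ee_rot: [[0.978, -0.211, 0.001], [-0.211, -0.978, -0.001], [0.001, 0.001, -1.0]]
wrist_force: [1.9, -1.5, -0.6]
grip_width: 0.482
```

```bash
python3 look.py wrist w15
```

```text
22.2 [ 0.539  -0.1888  0.0767] [ 0.12  0.43  0.19  1.91 -0.11  0.82 -1.42] F [ 1.89 -1.48 -0.63] T [-0.009 -0.402  0.036] yaw -102.2 0.48245970012940237
[ 218  224   83   68 1967] [ 0.5537 -0.1873] ang -132.3 -0.0246 0.0199
[265 342  12  10  20] [ 0.5099 -0.1787] ang -144.7 -0.0034 0.0042
wing top z [0.1309 0.1312 0.1315]
```

>>> send_rows(
  motion=[
    [[0,0,0,0,0,-0.05,0.042],[0,0,0,0,0,-0.1,0.042],[0,0,0,0,0,-0.15,0.042]],
  ],
)

```text
time_s: 22.62
tcp_pos: [0.5389, -0.1888, 0.0766]
ee_rot: [[0.935, -0.354, 0.001], [-0.354, -0.935, -0.001], [0.001, 0.0, -1.0]]
wrist_force: [2.2, -1.0, 0.0]
grip_width: 0.483
```

```bash
python3 look.py wrist w16
```

```text
22.625 [ 0.5389 -0.1888  0.0766] [ 0.09  0.43  0.22  1.91 -0.13  0.82 -1.55] F [ 2.18 -1.04  0.01] T [-0.052 -0.354 -0.014] yaw -110.7 0.482816124045107
[ 217  225   84   67 1976] [ 0.5539 -0.1893] ang -140.4 -0.0247 0.0202
[285 342  15  10  19] [ 0.5082 -0.184 ] ang -146.4 -0.0037 0.0051
wing top z [0.1308 0.1311 0.1313]
```

>>> send_rows(
  motion=[
    [[0,0,0,0,0,-0.05,0.042],[0,0,0,0,0,-0.1,0.042],[0,0,0,0,0,-0.15,0.042]],
  ],
)

```text
time_s: 23.05
tcp_pos: [0.5387, -0.1888, 0.0765]
ee_rot: [[0.872, -0.49, 0.001], [-0.49, -0.872, -0.001], [0.001, 0.0, -1.0]]
wrist_force: [1.0, -1.2, 0.1]
grip_width: 0.481
```

```bash
python3 look.py wrist w17
```

```text
23.05 [ 0.5387 -0.1888  0.0765] [ 0.06  0.43  0.26  1.91 -0.15  0.82 -1.68] F [ 0.97 -1.23  0.11] T [-0.146 -0.362  0.072] yaw -119.3 0.48124392775216956
[ 216  225   85   67 1980] [ 0.5537 -0.1912] ang -148.4 -0.0246 0.0203
[305 340  23  12  30] [ 0.504  -0.1901] ang -149.5 -0.0057 0.0071
wing top z [0.1306 0.1309 0.1312]
```

View pics/w17.png

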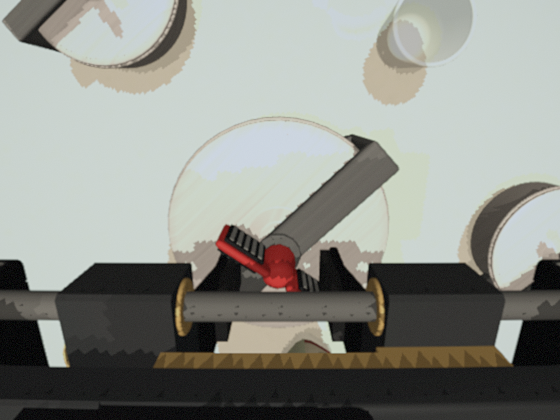

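The pot's bridge has kept its heading, so the screw is still turning in the pot. I'll continue gently.

>>> send_rows(
  motion=[
    [[0,0,0,0,0,-0.05,0.042],[0,0,0,0,0,-0.1,0.042]],
  ],
)

```text
time_s: 23.35
tcp_pos: [0.5386, -0.1888, 0.0765]
ee_rot: [[0.818, -0.575, 0.0], [-0.575, -0.818, -0.001], [0.001, 0.0, -1.0]]
wrist_force: [1.5, -1.4, -0.8]
grip_width: 0.482
```

```bash
python3 look.py wrist w18
```

```text
23.35 [ 0.5386 -0.1888  0.0765] [ 0.04  0.43  0.28  1.91 -0.16  0.82 -1.77] F [ 1.53 -1.38 -0.75] T [-0.143 -0.309 -0.005] yaw -125.1 0.48241276764376956
[ 215  226   86   66 1985] [ 0.5534 -0.1925] ang -153.7 -0.0247 0.0203
[318 338  26  10  33] [ 0.5014 -0.1936] ang -150.4 -0.0062 0.0074
wing top z [0.1305 0.1309 0.1311]
```

>>> send_rows(
  motion=[
    [[0,0,0,0,0,-0.05,0.042],[0,0,0,0,0,-0.1,0.042]],
  ],
)

```text
time_s: 23.65
tcp_pos: [0.5386, -0.1889, 0.0765]
ee_rot: [[0.757, -0.654, 0.0], [-0.654, -0.757, -0.001], [0.001, 0.0, -1.0]]
wrist_force: [1.8, -2.5, -1.6]
grip_width: 0.482
```

```bash
python3 look.py wrist w19
```

```text
23.65 [ 0.5386 -0.1889  0.0765] [ 0.02  0.44  0.31  1.91 -0.18  0.82 -1.86] F [ 1.79 -2.54 -1.55] T [-0.389 -0.423  0.106] yaw -130.8 0.48235710964203254
[ 214  227   87   65 1986] [ 0.5531 -0.1937] ang -158.5 -0.0248 0.0203
wing top z [0.1303 0.1307 0.131 ]
```

>>> send_rows(
  motion=[
    [[0,0,0,0,0,-0.04,0.042],[0,0,0,0,0,-0.08,0.042]],
  ],
)

```text
time_s: 23.95
tcp_pos: [0.5385, -0.1887, 0.0764]
ee_rot: [[0.701, -0.713, -0.0], [-0.713, -0.701, -0.001], [0.001, 0.001, -1.0]]
wrist_force: [1.5, -3.0, 0.2]
grip_width: 0.485
```

```bash
python3 look.py wrist w20
```

```text
23.95 [ 0.5385 -0.1887  0.0764] [ 0.01  0.44  0.33  1.91 -0.19  0.82 -1.93] F [ 1.48 -2.99  0.17] T [-0.34  -0.255  0.585] yaw -135.5 0.4853809405164758
[ 213  229   88   63 1998] [ 0.5524 -0.1942] ang -160.7 -0.025 0.0201
wing top z [0.1305 0.1308 0.1311]
```

>>> send_rows(
  motion=[
    [[0,0,0,0,0,-0.04,0.042],[0,0,0,0,0,-0.08,0.042]],
  ],
)

```text
time_s: 24.25
tcp_pos: [0.5383, -0.188, 0.0764]
ee_rot: [[0.64, -0.768, -0.001], [-0.768, -0.64, 0.0], [-0.001, 0.0, -1.0]]
wrist_force: [0.5, -0.8, 1.4]
grip_width: 0.48
```

```bash
python3 look.py wrist w21; python3 - <<'E'
import cv2,numpy as np
# bridge long-edge angle in image, via Hough on pot area
for t,y in (("w6",-132.2),("w17",-119.3),("w18",-125.1),("w19",-130.8),("w20",0),("w21",0)):
    g=cv2.cvtColor(cv2.imread(f"pics/{t}.png")[120:250,280:410],cv2.COLOR_BGR2GRAY)
    L=cv2.HoughLinesP(cv2.Canny(g,40,120),1,np.pi/720,30,minLineLength=50,maxLineGap=6)
    print(t,y,[round(float(np.degrees(np.arctan2(-(l[3]-l[1]),l[2]-l[0]))),1) for l in L[:,0]] if L is not None else None)
E
```

```text
24.25 [ 0.5383 -0.188   0.0764] [-0.01  0.44  0.35  1.92 -0.2   0.82 -2.  ] F [ 0.51 -0.79  1.41] T [-0.232 -0.121  0.67 ] yaw -140.2 0.4796080655018026
[ 213  229   88   63 1980] [ 0.5517 -0.1946] ang -165.2 -0.0249 0.0199
wing top z [0.1304 0.1307 0.131 ]
w6 -132.2 [54.1, 55.5, 55.9, 55.3, 54.0]
w17 -119.3 [41.2, 42.5, 43.0, 41.3]
w18 -125.1 [46.4, 48.9, 46.7, 48.6, 48.5]
w19 -130.8 [53.0, 54.9, 54.6, 53.0, 54.4]
w20 0 [54.9, 54.7, 56.8, 56.8, 56.0, 57.0]
w21 0 [55.2, 56.6, 54.8, 56.6, 55.3]
```

The stop is reached: torque jumped from about 0.05 to 0.67 Nm, the sinking ended, and the bridge began to follow the hand. I'll back off, lift and move clear.

>>> send_rows(
  motion=[
    [[0,0,0,0,0,0.1,0.042],[0,0,0,0,0,0.2,0.042],[0,0,0,0,0,0.35,0.042],[0,0,0.02,0,0,0.4,0.042],[0,0,0.04,0,0,0.4,0.042],[0,0,0.07,0,0,0.4,0.042],[0,0,0.11,0,0,0.4,0.042],[0,0,0.15,0,0,0.4,0.042],[-0.03,-0.04,0.18,0,0,0.4,0.042],[-0.06,-0.08,0.2,0,0,0.4,0.042],[-0.09,-0.12,0.2,0,0,0.4,0.042],[-0.12,-0.16,0.2,0,0,0.4,0.042],[-0.15,-0.2,0.2,0,0,0.4,0.042],[-0.18,-0.25,0.2,0,0,0.4,0.042],[-0.2,-0.3,0.2,0,0,0.4,0.042],[-0.2,-0.3,0.2,0,0,0.4,0.042]],
  ],
)

```text
time_s: 26.3
tcp_pos: [0.3346, -0.4911, 0.2758]
ee_rot: [[0.885, -0.466, -0.002], [-0.466, -0.885, 0.001], [-0.002, 0.0, -1.0]]
wrist_force: [0.0, 0.5, -0.9]
grip_width: 0.479
```

```bash
python3 look.py top t9; python3 - <<'E'
from h import *
m=camera_model("top");a=np.load("top0.npz")['p'];b=cv2.imread("pics/t9.png")
cv2.imwrite("pics/cmp.png",np.vstack([cv2.resize(i[150:285,220:420],None,fx=3,fy=2.2,interpolation=cv2.INTER_CUBIC) for i in (a,b)]))
_,d=camera("top");R=red(b);ys,xs=np.nonzero((R>0)&(d>0));o,D=ray(m,np.c_[xs,ys]);X=o+D*d[ys,xs][:,None]
k=np.hypot(X[:,0]-.538,X[:,1]+.189)<.036;print('top red z',np.percentile(X[k,2],[50,90]))
# displacement of neighbours/pot by template matching old->new
g=lambda i:cv2.cvtColor(i,cv2.COLOR_BGR2GRAY)
for n,(u,v,h) in dict(tin=(252,218,14),jar=(294,266,12),glass=(366,185,13)).items():
    r_=cv2.matchTemplate(b[v-h-10:v+h+10,u-h-10:u+h+10],a[v-h:v+h,u-h:u+h],cv2.TM_CCOEFF_NORMED);print(n,np.array(cv2.minMaxLoc(r_)[3])-10,r_.max())
E
```

```text
26.3 [ 0.3346 -0.4911  0.2758] [ 0.51  0.29  0.5   1.64 -0.14  1.25 -1.01] F [ 0.03  0.53 -0.89] T [0.103 0.009 0.091] yaw -117.8 0.47925466208160716
[311 196   7  26  89] [ 0.537  -0.1896] ang -172.3 -0.0314 0.0301
top red z [0.12696746 0.13112064]
tin [0 0] 0.988025
jar [0 0] 0.99543154
glass [0 0] 0.98452127
```

```bash
python3 -c "
from rig import r
print(r.close_job())"
```

```text
the job is handed in; nothing more can be done
None
```

I screwed the red wing screw clockwise down to its stop and handed the job in at about 26 s. I used two couple-strokes, with one fingertip on the tightening face of each wing, so no wing was pinched. The hand is now clear of everything.

**Last checks**
- **Stop reached:** the screw turned about 5.6 rad. At the end the wrist torque jumped from about 0.05 to 0.67 Nm and the wings stopped sinking. Their tops are at about 0.131 m, against an expected 0.130 m when home.
- **Pot position:** its axis moved less than 2 mm from where it began.
- **Neighbours:** the tin, jar and glass show no shift in the top view.

**What disagreed**
- **Short fingertips:** in the wrist depth picture the fingers ended about 32 mm short of the stated TCP. My first pass went just over the wings without touching them, so I went lower and repeated it.
- **Pot turned slightly:** once the stop was met, the pot itself turned about 0.15 rad on the worktop before I backed off.
- **Final picture not viewed:** the viewer had reached its limit of 12 pictures, so the final state was checked by numbers only.

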